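# Grade valve balls by size on the sorting ramp

## Robot

A 6-joint arm with a two-finger parallel gripper is mounted at the origin on a cart in front of the work surface, level with it; the furniture and walls round the work are solid. World frame = base frame: x ahead of the robot, y to its left, z up, the work surface at z = 0. Lengths are in mm, angles in rad, forces in N, time in s.
With the tool pointing down it reaches from about 275 to 1000 mm from the base axis. Payload 8.4 kg.
Tool frame: the origin (TCP) lies between the finger pads; the fingertips stand 22 mm ahead of it and the grasp point (between the pads) lies 3 mm ahead of it (r.nose_length is the z of the fingertips in the tool frame, in mm); z points along the fingers, y is the line along which they close (so a half turn about z gives the same grasp; the last joint's range is limited). The gripper opens to 85 mm and grips with 20 to 120 N. Pads are 22 mm wide; open, the fingers measure 114 mm over their backs; the gripper's body (76 mm by 85 mm) begins 54 mm behind the grasp point. The pads swing forward as they close: fully open they stand 13 mm farther back than shut.
Start: joints at [1.339, 0.353, 1.633, -0, 1.155, -0.002], TCP at [142.363, 608.573, 253.281] pointing down, gripper open.
Joint ranges: [-2.63, 2.63], [-0.92, 2.1], [0.06, 2.66], [-1.3, 4.44], [0, 2.69], [-3.02, 3.02]. Speed limits (rad/s): [2.22, 2.22, 2.79, 3.14, 3.14, 3.14].

## Interface

Orientations are given as [roll, pitch, yaw] about the fixed x, y, z axes, in that order (R = Rz(yaw) Ry(pitch) Rx(roll)).
In Python, from rig import r, cams, ticket gives the robot as it stands (r), with the cameras (cams) and the job (ticket).
- The arm moves only by the shell command python3 steer.py 'ROWS' [FORCE]. ROWS is rows parted by semicolons, their numbers by spaces, 1 to 5 of them, each of 7 numbers: a rotation vector rx, ry, rz in rad, then dx, dy, dz in mm, then the opening from 0.0 (shut) to 1.0 (fully open); each row shifts and turns the commanded pose from where the row before left it, along the tool's axes as they then stand; what a row does not reach is not made up. A row lasts 1/12 s, in which the tool goes at most 41.7 mm and 0.125 rad, less where a joint would pass 70% of its speed; a pose out of reach is approached as far as the arm can. The fingers move at their own pace and stop on an object; FORCE is the grip in N (left out, the last holds). Time passes only in rows, so rows that do not move let the fingers close. It prints the time, the measured TCP pose, the force, the opening and the grip force at its end.
- r.sense(): the state, without advancing time (a new reading comes with each control period).
- cams.grab_frame(name): name is "side" or "top"; returns the picture (420x560x3 uint8, red, green, blue); there is no depth.
- cams.camera_params(name): a dict with "fx", "fy", "cx", "cy" (pixels), "rvec" (rotation vector, rad) and "tvec" (3), from world to camera coordinates, as OpenCV has them. Camera axes: x right, y down, z forward; pixel columns grow to the right and rows downward; lengths in mm; the calibration is good to about 2 mm. A picture is of the moment at which its call begins. camera_params takes no time and is no camera call.
- ticket.sign_off(): hands the job in; it is judged then, once.
The state is a dict: "clock": time; "qpos": joint angles; "qvel": joint speeds; "joint_efforts": joint torques, N m; "eef_pos": TCP position; "tcp_rot": TCP orientation; "contact_force": force on the tool from outside, world axes, zero at the start; "wrist_torque": the same for the moment, N m; "opening": opening from 0.0 (shut) to 1.0 (fully open); "grasp_force": force on a finger pad.
Only numpy, scipy, OpenCV 4.12 (cv2) and the standard library are available. Lean on these libraries where they do the work, as an engineer would, in place of code of your own. Each camera call takes 0.05 s, during which the arm holds its last target. There are 200 camera calls.

## Task

Sort the three white valve balls by size on the ball grader, ready for their hardness test: with its gate still shut, tip them out of the aluminium scoop into the head of the ramp, and stand the empty scoop back upright on the bench. Then lift the gate all the way, leave it up, and let each ball run down and drop through its own opening into its pocket. Do not touch the balls with the gripper, and leave the other things on the bench where they are.

Things in the scene. Friction and masses are not known exactly. Their poses are not given: they have to be found in the camera images.
- scoop: Open aluminium scoop pan, 195 mm long, 82 wide, walls 40 high; 0.25 kg, 0.54 kg with the three balls in a row in it: large next to the nose, small, medium. Origin at the underside below mid-pan, +z up, +x to the open nose. Floor 3 mm thick, level from x -85 to +65 mm, then turned up 18 degrees: balls stay in while it is carried level and roll out once the nose is tipped 35 to 45 degrees down.
- scoop_grip (a point): Middle of the scoop's black handle bar: x 0, y 0, z +100 mm in the scoop's frame (same axes). The bar lies along the scoop's x above the pan, 96 mm long, 18 high, 15 thick across (the grasp width). Balls under it reach up to 69 mm above the scoop's underside. Wire legs hold the bar 44 mm ahead of this point (an arch to both walls) and from 44 mm behind it.
- scoop_nose (a point): Middle of the nose edge, over which the balls roll out; at x +105, y 0, z +14.5 mm in the scoop's frame.
- ball_small: White plastic valve ball 26 mm in diameter, about 14 g, origin at its centre; in the scoop at the start.
- ball_medium: White plastic valve ball 44 mm in diameter, about 63 g, origin at its centre; in the scoop at the start.
- ball_large: White plastic valve ball 66 mm in diameter, about 212 g, origin at its centre; in the scoop at the start.
- grader: Ball grader fixed to the bench: a folded steel V chute 116 mm wide inside, sloping 14 degrees down along body +y, over a grey tray of three pockets. 142 mm wide (x), 404 long (y, -188 to +216 mm). Origin at the underside, +z up. The valley line (x 0) falls from z 145 mm at the head end (y -180) to 50 mm at the foot (y +200). Side walls stand 50 mm above the valley line, the head end wall 32 mm.
- head (a point): Point on the valley line in the middle of the head, the closed upper part of the chute from y -180 mm to the gate at y -35 mm: grader x 0, y -110, z 127 mm. Axes as the grader's. The three balls lie here in a row until the gate is lifted.
- pocket1 (a point): Middle of the floor of the uppermost pocket (grader y -37 to +58 mm), where the small ball belongs. The chute's valley above is cut open 30.5 mm wide from y -25 to +62 mm; a ball drops through the first opening wider than itself and rolls on over narrower ones.
- pocket2 (a point): Middle of the floor of the middle pocket (grader y +59 to +120 mm), where the medium ball belongs, under the opening 48 mm wide from y +62 to +130 mm.
- pocket3 (a point): Middle of the floor of the lowest pocket (grader y +121 to +212 mm), where the large ball belongs, under the opening 72 mm wide from y +130 to +200 mm.
- gate (a joint): Lift of the gate in m: 0 shut (at the start), 0.075 fully raised. It slides straight up in guides with about 4 N of friction plus its 0.15 kg, and stays where it is left.
- gate_grip (a point): Middle of the gate's black grip bar, which tops the gate across the chute: 60 mm long along the grader's x, 15 thick along its y (the grasp width), 24 high. With the gate shut it is at grader x 0, y -35, z 206 mm. The gate's guides stand 52 mm to either side of it and reach 27 mm above it; balls in the head reach at most to 28 mm below it.
- v_anvil: Bystander, not to be moved: black V-groove anvil, 54 mm round foot, 30 mm high, in front of the grader.
- test_block: Bystander, not to be moved: round yellowish hardness test block, 50 mm across, 12 mm high, in front of the grader.
- loupe: Bystander, not to be moved: black cylindrical loupe, 41 mm across, 36 mm high, in front of the grader.
- beaker: Bystander, not to be moved: clear beaker, 55 mm across, 68 mm high, behind the grader.
- grease_pot: Bystander, not to be moved: squat pot with tan lid, 62 mm across, 35 mm high, behind the grader.
- hardness_tester: Tall white hardness tester fixed on the bench to the left of the grader, 608 mm long (x, -300 to +300 of its origin), 314 wide, 789 high, with a red stop button on its right side. Origin on the bench, below its middle. Keep the arm clear of it when swinging past.

How it is judged (in metres and radians):
On the way, in this order (a step that is already met when the one before it is completed fails the run):
1. all three balls lie in the head of the ramp, clear of the scoop, behind the shut gate (y of ball_small in the frame of grader between -0.182 and -0.038 m and x of ball_small in the frame of grader between -0.058 and 0.058 m and z of ball_small in the frame of grader between 0.11 and 0.205 m and contact force between each of ball_small, ball_medium, ball_large and scoop below 0.05 N and y of ball_medium in the frame of grader between -0.182 and -0.038 m and x of ball_medium in the frame of grader between -0.058 and 0.058 m and z of ball_medium in the frame of grader between 0.11 and 0.205 m and y of ball_large in the frame of grader between -0.182 and -0.038 m and x of ball_large in the frame of grader between -0.058 and 0.058 m and z of ball_large in the frame of grader between 0.11 and 0.205 m and value of joint gate below 0.01 m), for 0.3 s.
2. the gate is raised (value of joint gate above 0.06 m), for 0.1 s.
At the end, for the whole second after the job is handed in: Each ball rests in its own pocket of the tray (small in the uppermost, medium in the middle, large in the lowest), the gate is up by more than 60 mm of its 75, and the scoop stands still on the bench, upright within 0.1 rad, its underside less than 6 mm above the bench (y of ball_small in the frame of grader between -0.0368 and 0.0586 m and x of ball_small in the frame of grader between -0.06 and 0.06 m and z of ball_small in the frame of grader between 0.01 and 0.07 m and linear speed of each of ball_small, ball_medium, ball_large, scoop below 0.03 m/s and y of ball_medium in the frame of grader between 0.0586 and 0.1205 m and x of ball_medium in the frame of grader between -0.06 and 0.06 m and z of ball_medium in the frame of grader between 0.01 and 0.07 m and y of ball_large in the frame of grader between 0.1205 and 0.212 m and x of ball_large in the frame of grader between -0.06 and 0.06 m and z of ball_large in the frame of grader between 0.01 and 0.07 m and value of joint gate above 0.06 m and height (world z) of scoop below 0.006 m and angle between scoop's own z axis and vertical below 0.1 rad); the robot touches nothing.
It fails at once if the gripper's fingers touch a ball (contact force between any of ball_small, ball_medium, ball_large and the fingers above 0.5 N).
It fails at once if a bystander (anvil, test block, loupe, beaker or grease pot) is moved by more than 30 mm (distance of any of v_anvil, test_block, loupe, beaker, grease_pot from where it was at the start of the episode above 0.03 m).
It also fails if it takes over 72 s, if anything falls off the work surface, if the arm or the gripper's body presses on something with over 40 N, if the wrist force passes 120 N, or if a joint passes its speed limit or range.

## Working session

There is one attempt and no reset: what is moved stays moved. The work goes in short steps, Python scripts to look and compute and a shell command to move; the robot and the scene stay as the last step left them, time stands still between calls to the robot, and variables do not carry over. Pictures are saved under pics/ and viewed, at most 10 in all, crops included, and the job is handed in when it is done.

```bash
ls; mkdir -p pics; python3 - <<'E'
from rig import r, cams, ticket
import cv2
for n in("side","top"):
    im=cams.grab_frame(n); cv2.imwrite(f"pics/{n}0.png",im[:,:,::-1]); print(n,cams.camera_params(n))
s=r.sense(); print(s)
E
```

```text
pics
rig.py
steer.py
side {'fx': 433.5227086578222, 'fy': 433.5227086578222, 'cx': 286.7788886077581, 'cy': 212.92509401134552, 'rvec': array([ 1.81679054, -1.31454123,  0.74352754]), 'tvec': array([-223.47195298,  399.33379387,  824.42179504])}
top {'fx': 382.1268289310958, 'fy': 382.1268289310958, 'cx': 274.8753049831598, 'cy': 203.04683040124053, 'rvec': array([ 2.12974116, -2.11527218,  0.16456756]), 'tvec': array([ -54.20768363,  601.15526012, 1149.05968748])}
{'clock': 0.1, 'qpos': array([ 1.33858341e+00,  3.53586245e-01,  1.63402878e+00, -1.93245332e-05,
        1.15521712e+00, -2.40631732e-03]), 'qvel': array([-0.00093914, -0.00247935,  0.00022478, -0.0007763 , -0.00164324,
       -0.00241046]), 'joint_efforts': array([-9.35098760e-04, -6.06366205e+01, -3.42818391e+01, -9.08814741e-05,
        3.89150940e-03, -3.60924943e-06]), 'eef_pos': array([142.28831538, 608.1892166 , 252.64540575]), 'tcp_rot': array([-3.14035312e+00,  1.46873354e-05,  2.91179388e+00]), 'contact_force': array([-0.40384751,  0.04177129,  0.07790803]), 'wrist_torque': array([ 0.05323889,  0.00220868, -0.00544999]), 'grasp_force': 0.0, 'opening': 0.999210558049862}
```

View pics/side0.png

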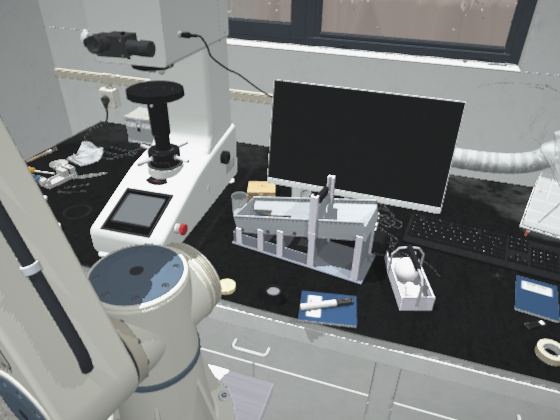

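View pics/top0.png

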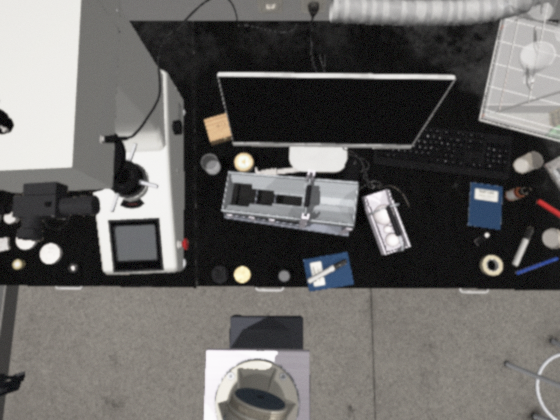

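Side view: the grader is at about (305,235), with the scoop to its right at (410,280). Top view: the grader spans (222,172)–(358,232) with its gate at (309,195), and the scoop is at (386,222) with its nose toward the bottom right and the large ball at about (390,240). I'll zoom in on both.

```bash
cat > h.py <<'E'
import numpy as np, cv2
from scipy.spatial.transform import Rotation as R
from rig import r, cams, ticket
P={}
for n in("side","top"):
    c=cams.camera_params(n); K=np.array([[c['fx'],0,c['cx']],[0,c['fy'],c['cy']],[0,0,1]])
    P[n]=(K,np.array(c['rvec'],float),np.array(c['tvec'],float))
def proj(n,pts):
    K,a,t=P[n]; return cv2.projectPoints(np.array(pts,float).reshape(-1,1,3),a,t,K,None)[0].reshape(-1,2)
def atz(n,uv,z):
    K,a,t=P[n]; Rm=R.from_rotvec(a).as_matrix(); c=-Rm.T@t; d=Rm.T@np.linalg.inv(K)@np.array([*uv,1.]); return c+d*(z-c[2])/d[2]
def tri(us,ut):
    M=[P[n][0]@np.c_[R.from_rotvec(P[n][1]).as_matrix(),P[n][2]] for n in("side","top")]
    X=cv2.triangulatePoints(M[0],M[1],np.array(us,float).reshape(2,1),np.array(ut,float).reshape(2,1)); return (X[:3]/X[3]).ravel()
def body(pts,xyz,yaw): return R.from_euler('z',yaw).apply(np.array(pts,float))+np.array(xyz)
E
python3 - <<'E'
from h import *
a=cv2.imread('pics/side0.png')[170:320,215:445]; b=cv2.imread('pics/top0.png')[160:265,210:420]
cv2.imwrite('pics/sidec.png',cv2.resize(a,None,fx=3.4,fy=3.4,interpolation=cv2.INTER_CUBIC))
cv2.imwrite('pics/topc.png',cv2.resize(b,None,fx=3.8,fy=3.8,interpolation=cv2.INTER_CUBIC))
print(proj('top',[[0,0,0],[142,608,253],[400,0,0]]),proj('side',[[0,0,0],[142,608,253]]))
print(atz('top',(309,195),206),atz('top',(386,222),100))
E
```

```text
[[256.84820815 402.96468998]
 [  3.17932633 372.31293923]
 [258.91654765 268.0381544 ]] [[169.2660245  422.91501546]
 [-58.34318647 214.63999976]]
[ 597.39212146 -146.33589657  206.        ] [ 537.60813334 -381.89264905  100.        ]
```

View pics/sidec.png

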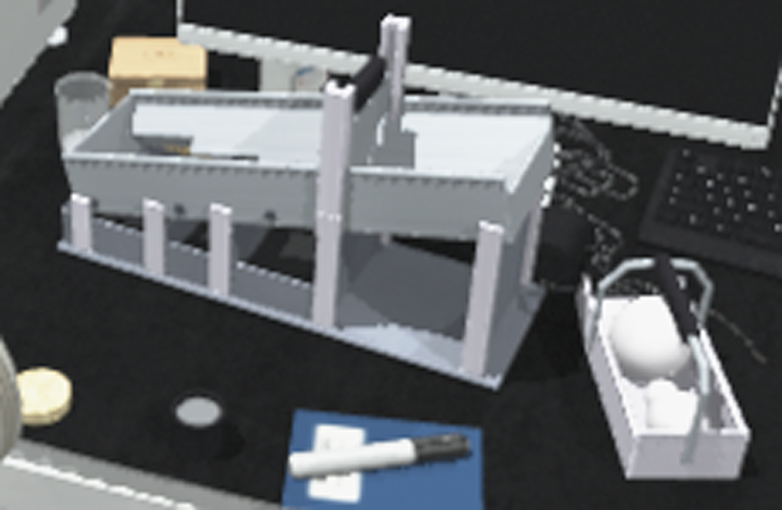

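View pics/topc.png

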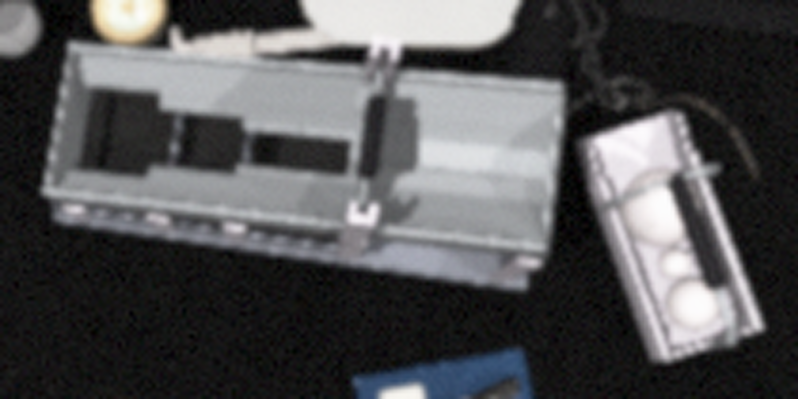

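```bash
cat > fit.py <<'E'
from h import *
from scipy.optimize import least_squares
T=lambda u,v:(210+u/3.8,160+v/3.8); S=lambda u,v:(215+u/3.4,170+v/3.4)
def fit(obs,x0,free=4):
    def f(p,full=False):
        o=[]
        for n,pt,uv in obs: o.append(proj(n,body([pt],[p[0],p[1],p[2]],p[3]))[0]-uv)
        return np.array(o) if full else np.ravel(o)
    s=least_squares(f,x0,loss='soft_l1',x_scale=[10,10,10,.1]); print(s.x.round(3)); print(f(s.x,True).round(1).tolist()); return s.x
sc=[('side',(-90,41,40),S(627,440)),('side',(-90,-41,40),S(748,432)),('side',(-90,41,0),S(630,478)),('side',(-90,-41,0),S(740,475)),
('top',(-90,41,40),T(660,360)),('top',(-90,-41,40),T(765,325)),('top',(0,0,109),T(702,232)),('side',(0,0,100),S(677,298)),
('top',(105,41,20),T(580,140)),('top',(105,-41,20),T(685,110))]
g=[('top',(0,-35,218),T(372,138)),('side',(0,-35,206),S(365,80)),('top',(52,-35,233),T(385,47)),('top',(-52,-35,233),T(362,214)),
('side',(-52,-35,233),S(340,88)),('side',(52,-35,233),S(396,20)),('top',(59,-181,195),T(565,82)),('top',(-59,-181,195),T(548,245)),
('top',(59,202,100),T(70,42)),('top',(-59,202,100),T(42,197)),('side',(-59,-181,195),S(508,190)),('side',(59,-181,195),S(550,105)),
('side',(-59,202,100),S(65,158)),('side',(59,202,100),S(133,93))]
if __name__=="__main__":
    fit(sc,[530,-380,0,.25]); fit(g,[597,-110,0,-.1])
    print(tri(S(677,298),T(702,232)),tri(S(365,80),T(372,138)))
E
python3 fit.py
```

```text
[ 5.41840e+02 -4.03799e+02 -4.32000e-01  3.03000e-01]
[[2.9, -0.9], [0.5, 2.0], [-0.6, -0.4], [-0.4, 1.1], [1.5, -0.1], [-1.1, 1.4], [-0.6, -0.8], [0.3, -0.9], [0.3, -0.3], [-3.2, 0.3]]
[ 6.00963e+02 -1.02253e+02 -5.20700e+00 -1.31000e-01]
[[-2.2, -1.5], [-1.6, 1.0], [-2.8, 2.7], [-1.6, -3.5], [-1.0, -1.3], [-3.2, 1.6], [1.2, 1.3], [1.3, 0.0], [0.8, 2.4], [2.0, -0.9], [2.4, -3.1], [2.4, -0.1], [0.5, -0.2], [0.1, 0.3]]
[ 540.17571974 -405.43813405   98.65761759] [ 593.33879135 -142.43541989  206.69730063]
```

```bash
sed -i 's/-181,195/-171,194/g; s/202,100/214,98/g' fit.py; python3 fit.py
python3 - <<'E'
from h import *
g=[601,-102,0]
E
```

```text
[ 5.41840e+02 -4.03799e+02 -4.32000e-01  3.03000e-01]
[[2.9, -0.9], [0.5, 2.0], [-0.6, -0.4], [-0.4, 1.1], [1.5, -0.1], [-1.1, 1.4], [-0.6, -0.8], [0.3, -0.9], [0.3, -0.3], [-3.2, 0.3]]
[ 6.01201e+02 -1.08462e+02 -5.63200e+00 -1.44000e-01]
[[0.1, -1.3], [0.6, 1.6], [-0.3, 2.9], [0.4, -3.5], [1.1, -0.8], [-0.8, 2.2], [-0.1, 1.6], [-0.6, 0.3], [-0.5, 1.1], [0.1, -2.3], [0.4, -2.9], [1.1, 0.3], [-0.7, -0.7], [-0.8, 0.1]]
[ 540.17571974 -405.43813405   98.65761759] [ 593.33879135 -142.43541989  206.69730063]
```

```bash
cat >> h.py <<'E'
def go(pos,rpy,show=True):
    s=r.sense(); R0=R.from_euler('xyz',s['tcp_rot']); d=R0.inv().apply(np.array(pos)-s['eef_pos']); w=(R0.inv()*R.from_euler('xyz',rpy)).as_rotvec()
    print('rot',w.round(3),'d',d.round(1),'norm',round(np.linalg.norm(d),1),'| q',s['qpos'].round(2),'t',round(s['clock'],2)); return d,w
E
A='python3 steer.py'
python3 steer.py '0 0 0 -19.3 -32.8 0 1;0 0 0 -19.3 -32.8 0 1;0 0 0 -19.3 -32.8 0 1;0 0 0 -19.3 -32.8 0 1;0 0 0 -19.3 -32.8 0 1'
python3 -c "
from h import *
go([300,100,253],[np.pi,0,.303]);go([541,-404.5,200],[np.pi,0,.303])"
python3 steer.py '0 0 0 -19.3 -32.8 0 1;0 0 0 -19.3 -32.8 0 1;0 0 0 -19.3 -32.8 0 1;0 0 0 -19.3 -32.8 0 1;0 0 0 -19.3 -32.8 0 1' >/dev/null
python3 steer.py '0 0 0 -19.3 -32.8 0 1;0 0 0 -19.3 -32.8 0 1;0 0 0 -19.3 -32.8 0 1;0 0 0.12 0 0 0 1;0 0 0.12 0 0 0 1' >/dev/null
python3 steer.py '0 0 0.12 0 0 0 1;0 0 0.12 0 0 0 1;0 0 0.12 0 0 0 1;0 0 0.12 0 0 0 1;0 0 0.12 0 0 0 1' >/dev/null
python3 steer.py '0 0 0.12 0 0 0 1;0 0 0.12 0 0 0 1;0 0 0.12 0 0 0 1;0 0 0.12 0 0 0 1;0 0 0.12 0 0 0 1'
python3 -c "
from h import *
go([541,-404.5,200],[np.pi,0,.303])"
```

```text
clock: 2.18
eef_pos: [289.3, 136.1, 253.1]
tcp_rot: [-3.141, 0.0, 1.466]
contact_force: [-1.7, 0.2, -0.5]
opening: 1.003
grasp_force: 0.0
rot [-0.     0.     1.163] d [-511.3  307.    53.1] norm 598.7 | q [ 0.44 -0.16  2.21  0.    1.09  0.54] t 2.18
```

```bash

python3 steer.py '0 0 0.116 0 0 0 1;0 0 0.116 0 0 0 1;0 0 0.116 0 0 0 1;0 0 0.116 0 0 0 1;0 0 0.116 0 0 0 1' >/dev/null
python3 steer.py '0 0 0.116 0 0 0 1;0 0 0.116 0 0 0 1;0 0 0.116 0 0 0 1;0 0 0.116 0 0 0 1;0 0 0.116 0 0 0 1' >/dev/null
python3 steer.py '0 0 0 5.2 39.4 0 1;0 0 0 5.2 39.4 0 1;0 0 0 5.2 39.4 0 1;0 0 0 5.2 39.4 0 1;0 0 0 5.2 39.4 0 1' >/dev/null
python3 steer.py '0 0 0 5.2 39.4 0 1;0 0 0 5.2 39.4 0 1;0 0 0 5.2 39.4 0 1;0 0 0 5.2 39.4 0 1;0 0 0 5.2 39.4 0 1' >/dev/null
python3 steer.py '0 0 0 5.2 39.4 0 1;0 0 0 5.2 39.4 0 1;0 0 0 5.2 39.4 0 1;0 0 0 5.2 39.4 0 1;0 0 0 0 0 0 1'
python3 -c "
from h import *
go([541,-404.5,200],[np.pi,0,.303]);
go([541,-404.5,102],[np.pi,0,.303])"
```

```text
clock: 4.27
eef_pos: [530.2, -372.2, 252.4]
tcp_rot: [3.139, -0.001, 0.31]
contact_force: [-1.4, -0.1, 0.3]
opening: 0.996
grasp_force: 0.0
rot [ 0.003 -0.001  0.007] d [ 0.5 33.9 52.5] norm 62.5 | q [-0.61  0.39  1.58 -0.    1.17  0.65] t 4.27
rot [ 0.003 -0.001  0.007] d [  0.4  33.6 150.5] norm 154.2 | q [-0.61  0.39  1.58 -0.    1.17  0.65] t 4.27
```

```bash

python3 steer.py '0 0 0 0 33.8 25 1;0 0 0 0 0 25 1;0 0 0 0 0 25 1;0 0 0 0 0 15 1;0 0 0 0 0 0 1' 
python3 - <<'E'
from h import *
go([541,-404.5,104],[np.pi,0,.303])
a=cams.grab_frame('side')[200:330,330:470];b=cams.grab_frame('top')[160:270,310:430]
cv2.imwrite('pics/ab.png',np.hstack([cv2.resize(a,(400,372),interpolation=2),cv2.resize(b,(400,372),interpolation=2)])[:,:,::-1])
E
```

```text
clock: 4.68
eef_pos: [536.1, -396.9, 159.0]
tcp_rot: [-3.136, 0.004, 0.311]
contact_force: [-1.1, 0.6, -0.3]
opening: 0.996
grasp_force: 0.0
rot [-0.006  0.004  0.008] d [ 2.5  9.  55. ] norm 55.8 | q [-0.64  0.51  1.61 -0.    1.03  0.62] t 4.68
```

View pics/ab.png

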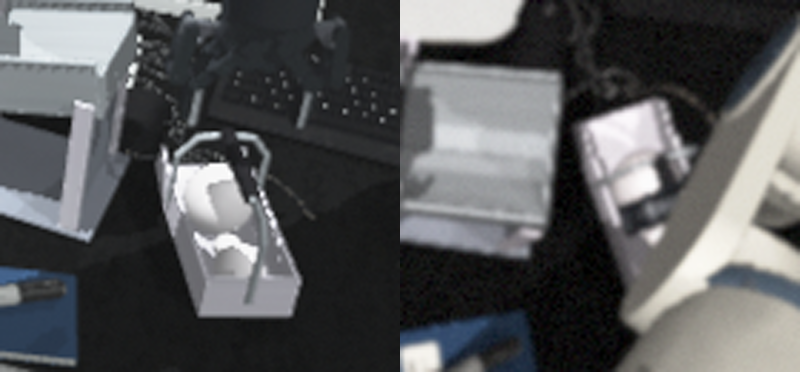

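Side view (left half): the fingertips are at about (398,244) and (436,244) in full-image pixels, above and behind the bar at (413,255). Next I'll check whether the tip prediction is consistent with the calibration.

```bash
python3 - <<'E'
from h import *
p=np.array([536.1,-396.9,159]); 
y=np.array([np.sin(.311),-np.cos(.311),0])
print(proj('side',[p+[0,0,-9]-50*y,p+[0,0,-9]+50*y,p+[0,0,-9]]), proj('side',[[540.5,-405,100]]))
go([540.5,-405,104],[np.pi,0,.303])
E
```

```text
[[395.16326264 241.28458876]
 [435.11342987 241.90240409]
 [415.15439517 241.59374462]] [[414.9131536  256.98092802]]
rot [-0.001  0.001  0.009] d [ 0.2  7.4 59.2] norm 59.6 | q [-0.64  0.51  1.61 -0.    1.03  0.62] t 4.78
```

```bash

python3 steer.py '0 0 0 0 7.4 20 1;0 0 0 0 0 20 1;0 0 0 0 0 10 1;0 0 0 0 0 9 1;0 0 0 0 0 0 1' 
python3 steer.py '0 0 0 0 0 0 1;0 0 0 0 0 0 0.5;0 0 0 0 0 0 0.3;0 0 0 0 0 0 0.1;0 0 0 0 0 0 0' 40
python3 steer.py '0 0 0 0 0 0 0;0 0 0 0 0 0 0;0 0 0 0 0 0 0;0 0 0 0 0 0 0;0 0 0 0 0 0 0' 70
```

```text
clock: 5.2
eef_pos: [540.2, -404.9, 103.7]
tcp_rot: [-3.14, 0.001, 0.312]
contact_force: [-0.2, 0.5, -0.4]
opening: 0.993
grasp_force: 0.0
clock: 5.62
eef_pos: [540.9, -405.6, 105.2]
tcp_rot: [3.141, -0.001, 0.312]
contact_force: [0.8, 0.7, -0.6]
opening: 0.458
grasp_force: 0.0
clock: 6.03
eef_pos: [540.6, -405.2, 104.5]
tcp_rot: [-3.141, -0.0, 0.312]
contact_force: [-0.5, 0.8, 0.5]
opening: 0.157
grasp_force: 70.4
```

```bash

python3 steer.py '0 0 0 0 0 -5 0;0 0 0 0 0 -12 0;0 0 0 0 0 -20 0;0 0 0 0 0 -20 0;0 0 0 0 0 -20 0' 90
python3 steer.py '0 0 0 0 0 -20 0;0 0 0 0 0 -20 0;0 0 0 0 0 -20 0;0 0 0 0 0 -20 0;0 0 0 0 0 -20 0' >/dev/null
python3 steer.py '0 0 0 0 0 -15 0;0 0 0 0 0 -8 0;0 0 0 0 0 -3 0;0 0 0 0 0 0 0;0 0 0 0 0 0 0' 
python3 - <<'E'
from h import *
yaw=-.144; G=np.array([601.2,-108.5,0])
for y,z in((-255,289),):
  p=body([[0,y,z]],G,yaw)[0]; print(p); go(p,[np.pi,0,yaw+np.pi/2])
E
```

```text
clock: 6.45
eef_pos: [540.1, -405.3, 182.5]
tcp_rot: [-3.141, 0.001, 0.312]
contact_force: [0.3, -0.8, -6.9]
opening: 0.157
grasp_force: 88.1
clock: 7.28
eef_pos: [540.1, -405.1, 306.5]
tcp_rot: [-3.14, 0.001, 0.312]
contact_force: [-0.7, 0.7, -6.1]
opening: 0.158
grasp_force: 88.1
[ 564.60677281 -360.8607254   289.        ]
rot [-0.002  0.    -1.115] d [ 36.9 -34.5  17.5] norm 53.5 | q [-0.65  0.39  1.46 -0.    1.29  0.61] t 7.28
```

```bash

python3 steer.py '0 0 -0.02 0 0 0 0;0 0 -0.04 0 0 0 0;0 0 -0.06 0 0 0 0;0 0 -0.06 0 0 0 0;0 0 -0.06 0 0 0 0' >/dev/null
python3 steer.py '0 0 -0.06 0 0 0 0;0 0 -0.06 0 0 0 0;0 0 -0.06 0 0 0 0;0 0 -0.06 0 0 0 0;0 0 -0.06 0 0 0 0' >/dev/null
python3 steer.py '0 0 -0.06 0 0 0 0;0 0 -0.06 0 0 0 0;0 0 -0.06 0 0 0 0;0 0 -0.06 0 0 0 0;0 0 -0.06 0 0 0 0' >/dev/null
python3 steer.py '0 0 -0.06 0 0 0 0;0 0 -0.06 0 0 0 0;0 0 -0.06 0 0 0 0;0 0 -0.06 0 0 0 0;0 0 -0.03 0 0 0 0' >/dev/null
python3 steer.py '0 0 -0.015 0 0 0 0;0 0 -0.01 0 0 0 0;0 0 0 0 0 0 0;0 0 0 0 0 0 0;0 0 0 0 0 0 0' 
python3 - <<'E'
from h import *
yaw=-.144; G=np.array([601.2,-108.5,0])
p=body([[0,-255,290]],G,yaw)[0]; go(p,[np.pi,0,yaw+np.pi/2])
E
```

```text
clock: 9.37
eef_pos: [540.6, -405.3, 307.3]
tcp_rot: [-3.141, -0.0, 1.446]
contact_force: [-0.7, -0.1, -6.6]
opening: 0.16
grasp_force: 88.1
rot [-0.   -0.    0.02] d [47.1 18.3 17.3] norm 53.4 | q [-0.65  0.39  1.46 -0.    1.29 -0.52] t 9.37
```

```bash

python3 steer.py '0 0 0 3 1 1 0;0 0 0.005 8 3 3 0;0 0 0.005 10 4 4 0;0 0 0.005 10 4 4 0;0 0 0.005 9 4 3 0' >/dev/null
python3 steer.py '0 0 0 5 2 2 0;0 0 0 2 0 0 0;0 0 0 0 0 0 0;0 0 0 0 0 0 0;0 0 0 0 0 0 0'
python3 - <<'E'
from h import *
yaw=-.144; G=np.array([601.2,-108.5,0])
p=body([[0,-255,290]],G,yaw)[0]; go(p,[np.pi,0,yaw+np.pi/2])
a=cams.grab_frame('side')[140:300,230:430];b=cams.grab_frame('top')[150:260,260:400]
cv2.imwrite('pics/ab2.png',np.hstack([cv2.resize(a,(400,320),interpolation=2),cv2.resize(b,(400,320),interpolation=2)])[:,:,::-1])
E
```

```text
clock: 10.2
eef_pos: [564.6, -361.5, 290.8]
tcp_rot: [3.141, 0.0, 1.427]
contact_force: [-0.1, -0.3, -5.5]
opening: 0.158
grasp_force: 88.1
rot [ 0.  0. -0.] d [ 0.7 -0.1  0.8] norm 1.0 | q [-0.57  0.39  1.49 -0.    1.26 -0.43] t 10.2
```

View pics/ab2.png

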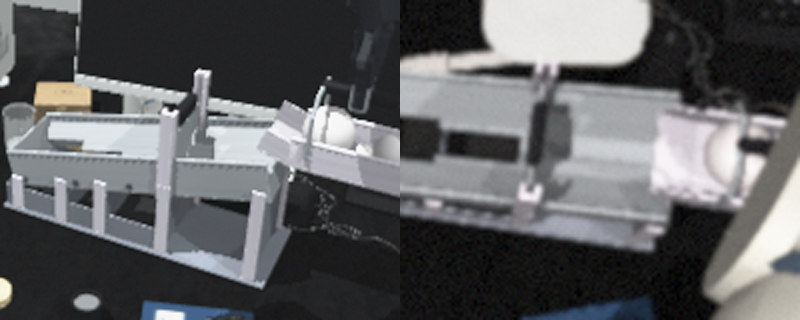

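Top view: the nose (full-image pixel about (349,202)) overlaps the head end by about 12 mm and sits about 4 mm to the far side. I'll nudge it in, then tilt about the nose.

```bash

python3 steer.py '0 0 0 3 -1 0 0;0 0 0 4 -2 0 0;0 0 0 3 -1 0 0;0 -0.025 0 2.25 0 -2.6 0;0 -0.025 0 2.25 0 -2.6 0' 110 >/dev/null
python3 steer.py '0 -0.025 0 2.25 0 -2.6 0;0 -0.025 0 2.25 0 -2.6 0;0 -0.025 0 2.25 0 -2.6 0;0 -0.025 0 2.25 0 -2.6 0;0 -0.025 0 2.25 0 -2.6 0' >/dev/null
python3 steer.py '0 -0.025 0 2.25 0 -2.6 0;0 -0.025 0 2.25 0 -2.6 0;0 -0.025 0 2.25 0 -2.6 0;0 -0.025 0 2.25 0 -2.6 0;0 -0.025 0 2.25 0 -2.6 0'
python3 steer.py '0 -0.025 0 2.25 0 -2.6 0;0 -0.025 0 2.25 0 -2.6 0;0 -0.025 0 2.25 0 -2.6 0;0 -0.025 0 2.25 0 -2.6 0;0 -0.025 0 2.25 0 -2.6 0'
python3 steer.py '0 -0.025 0 2.25 0 -2.6 0;0 -0.025 0 2.25 0 -2.6 0;0 -0.025 0 2.25 0 -2.6 0;0 -0.025 0 2.25 0 -2.6 0;0 -0.025 0 2.25 0 -2.6 0'
python3 steer.py '0 -0.025 0 2.25 0 -2.6 0;0 -0.025 0 2.25 0 -2.6 0;0 -0.025 0 2.25 0 -2.6 0;0 -0.025 0 2.25 0 -2.6 0;0 -0.025 0 2.25 0 -2.6 0'
python3 - <<'E'
from h import *
a=cams.grab_frame('side')[110:300,230:430];b=cams.grab_frame('top')[150:260,260:400]
cv2.imwrite('pics/ab3.png',np.hstack([cv2.resize(a,(400,380),interpolation=2),cv2.resize(b,(400,380),interpolation=2)])[:,:,::-1])
E
```

```text
clock: 11.55
eef_pos: [567.0, -319.3, 318.3]
tcp_rot: [3.14, 0.302, 1.427]
contact_force: [0.2, -0.1, -6.4]
opening: 0.15
grasp_force: 109.3
clock: 11.97
eef_pos: [569.2, -304.4, 326.7]
tcp_rot: [3.14, 0.427, 1.427]
contact_force: [-0.1, -0.2, -6.5]
opening: 0.156
grasp_force: 109.4
clock: 12.38
eef_pos: [571.8, -288.7, 333.6]
tcp_rot: [3.138, 0.552, 1.426]
contact_force: [0.3, 0.4, -3.8]
opening: 0.153
grasp_force: 109.8
clock: 12.8
eef_pos: [574.2, -272.2, 337.9]
tcp_rot: [3.137, 0.676, 1.425]
contact_force: [0.4, 0.4, -3.1]
opening: 0.153
grasp_force: 109.8
```

View pics/ab3.png

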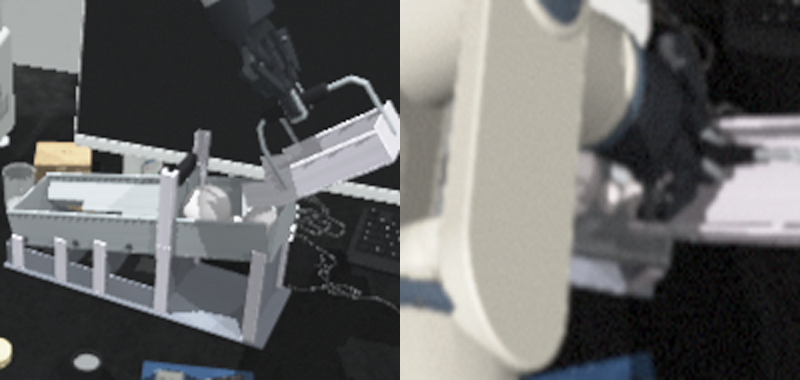

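Side view: the scoop is empty. The large ball lies against the gate at about (335,210), with another ball at about (360,217) under the nose. Next I lift clear, back off and level the scoop.

```bash

python3 steer.py '0 0 0 -3.2 0 -3.8 0;0 0 0 -6.4 0 -7.7 0;0 0 0 -6.4 0 -7.7 0;0 0 0 -9.6 0 -11.5 0;0 0 0 -9.6 0 -11.5 0' >/dev/null
python3 steer.py '0 0 0 -12 0 8 0;0 0 0 -20 0 15 0;0 0 0 -20 0 15 0;0 0 0 -20 0 15 0;0 0.1 0 0 0 0 0' >/dev/null
python3 steer.py '0 0.1 0 0 0 0 0;0 0.1 0 0 0 0 0;0 0.1 0 0 0 0 0;0 0.1 0 0 0 0 0;0 0.1 0 0 0 0 0' >/dev/null
python3 steer.py '0 0.09 0 0 0 0 0;0 0 0 0 0 0 0;0 0 0 0 0 0 0;0 0 0 0 0 0 0;0 0 0 0 0 0 0'
python3 - <<'E'
from h import *
go([540.5,-405,300],[np.pi,0,.312])
a=cams.grab_frame('side')[140:300,230:430];b=cams.grab_frame('top')[150:260,260:400]
cv2.imwrite('pics/ab4.png',np.hstack([cv2.resize(a,(400,320),interpolation=2),cv2.resize(b,(400,320),interpolation=2)])[:,:,::-1])
E
```

```text
clock: 14.57
eef_pos: [560.4, -362.0, 395.4]
tcp_rot: [-3.141, -0.013, 1.428]
contact_force: [-0.3, -0.1, -2.8]
opening: 0.154
grasp_force: 109.7
rot [-0.007 -0.011  1.116] d [-46.6 -13.6  94.8] norm 106.6 | q [-0.58  0.33  1.36  0.01  1.46 -0.44] t 14.57
```

View pics/ab4.png

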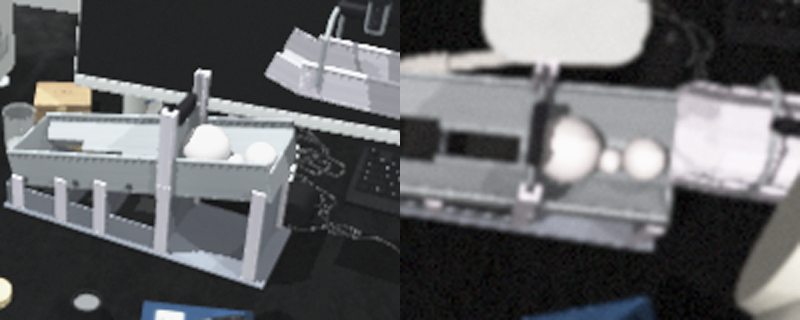

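All three balls lie in a row behind the shut gate, at top-crop pixels (572,150), (610,160) and (645,158), and the scoop is clear of them. Now I'll return the scoop.

```bash

python3 steer.py '0 -0.005 0 -10 -3 10 0;0 -0.006 0 -12 -4 12 0;0 0 0 -12 -4 12 0;0 0 0 -12 -3 12 0;0 0 0.05 0 0 0 0' >/dev/null
python3 steer.py '0 0 0.1 0 0 0 0;0 0 0.1 0 0 0 0;0 0 0.1 0 0 0 0;0 0 0.1 0 0 0 0;0 0 0.1 0 0 0 0' >/dev/null
python3 steer.py '0 0 0.1 0 0 0 0;0 0 0.1 0 0 0 0;0 0 0.1 0 0 0 0;0 0 0.1 0 0 0 0;0 0 0.1 0 0 0 0' >/dev/null
python3 steer.py '0 0 0.06 0 0 0 0;0 0 0 0 0 25 0;0 0 0 0 0 30 0;0 0 0 0 0 30 0;0 0 0 0 0 30 0' >/dev/null
python3 steer.py '0 0 0 0 0 30 0;0 0 0 0 0 30 0;0 0 0 0 0 25 0;0 0 0 0 0 5 0;0 0 0 0 0 0 0'
python3 - <<'E'
from h import *
go([540.5,-405,104.5],[np.pi,0,.312])
E
```

```text
clock: 16.75
eef_pos: [538.5, -404.5, 141.3]
tcp_rot: [-3.134, 0.001, 0.316]
contact_force: [0.6, 0.1, -2.4]
opening: 0.153
grasp_force: 109.6
rot [-0.007  0.001  0.004] d [ 1.8  1.4 36.8] norm 36.8 | q [-0.65  0.54  1.61  0.    1.    0.6 ] t 16.75
```

```bash

python3 steer.py '-0.005 0 0 0 0 10 0;0 0 0 0 0 10 0;0 0 0 0 0 7 0;0 0 0 0 0 4 0;0 0 0 0 0 0 0'
python3 steer.py '0 0 0 0 0 2 0;0 0 0 0 0 1.5 0;0 0 0 0 0 1 0;0 0 0 0 0 0 0;0 0 0 0 0 0 0'
python3 steer.py '0 0 0 0 0 1 0;0 0 0 0 0 1 0;0 0 0 0 0 0 0;0 0 0 0 0 0 0;0 0 0 0 0 0 0'
```

```text
clock: 17.17
eef_pos: [539.9, -404.6, 112.2]
tcp_rot: [3.141, -0.001, 0.317]
contact_force: [-0.2, 0.3, -3.2]
opening: 0.156
grasp_force: 109.7
clock: 17.58
eef_pos: [540.3, -404.9, 108.6]
tcp_rot: [3.14, -0.002, 0.317]
contact_force: [0.0, 0.0, -3.7]
opening: 0.154
grasp_force: 109.7
clock: 18.0
eef_pos: [540.2, -404.9, 106.4]
tcp_rot: [3.14, -0.002, 0.317]
contact_force: [-0.3, 0.0, -2.9]
opening: 0.152
grasp_force: 109.7
```

```bash

python3 steer.py '0 0 0 0 0 1 0;0 0 0 0 0 1 0;0 0 0 0 0 0 0;0 0 0 0 0 0 0;0 0 0 0 0 0 0'
python3 steer.py '0 0 0 0 0 0.5 0;0 0 0 0 0 0.5 0;0 0 0 0 0 0 0;0 0 0 0 0 0 0;0 0 0 0 0 0 0'
```

```text
clock: 18.42
eef_pos: [540.4, -404.9, 104.7]
tcp_rot: [3.14, -0.002, 0.317]
contact_force: [-0.5, 0.5, 1.6]
opening: 0.153
grasp_force: 110.5
clock: 18.83
eef_pos: [540.6, -404.8, 104.6]
tcp_rot: [3.14, -0.002, 0.317]
contact_force: [-1.2, 4.6, 9.6]
opening: 0.153
grasp_force: 111.8
```

```bash

python3 steer.py '0 0 0 0 0 -0.5 0.2;0 0 0 0 0 0 0.3;0 0 0 0 0 0 0.6;0 0 0 0 0 0 1;0 0 0 0 0 0 1' 60
python3 steer.py '0 0 0 0 0 0 1;0 0 0 0 0 0 1;0 0 0 0 0 -10 1;0 0 0 0 0 -25 1;0 0 0 0 0 -35 1'
python3 steer.py '0 0 0 0 0 -38 1;0 0 0 0 0 -38 1;0 0 0 0 0 -38 1;0 0 0 0 0 -38 1;0 0 0.114 0 0 0 1'
python3 steer.py '0 0 0.114 0 0 0 0.4;0 0 0.114 0 0 0 0.4;0 0 0.114 0 0 0 0.4;0 0 0 0 0 0 0.4;0 0 0 0 0 0 0.4'
python3 - <<'E'
from h import *
go([595,-143,300],[np.pi,0,-.144])
E
```

```text
clock: 19.25
eef_pos: [540.2, -404.9, 103.8]
tcp_rot: [3.14, -0.002, 0.317]
contact_force: [0.0, -0.2, -0.4]
opening: 0.717
grasp_force: 0.0
clock: 19.67
eef_pos: [538.6, -403.7, 172.4]
tcp_rot: [-3.139, 0.001, 0.317]
contact_force: [0.3, 0.1, 0.4]
opening: 0.999
grasp_force: 0.0
clock: 20.08
eef_pos: [542.1, -406.5, 336.2]
tcp_rot: [3.131, -0.01, 0.205]
contact_force: [-0.5, -0.8, 1.0]
opening: 0.996
grasp_force: 0.0
clock: 20.5
eef_pos: [539.7, -404.6, 326.5]
tcp_rot: [3.141, -0.003, -0.136]
contact_force: [0.4, -0.0, -0.2]
opening: 0.399
grasp_force: 0.0
rot [ 0.001 -0.003  0.008] d [  19.4 -266.7   26.4] norm 268.7 | q [-0.65  0.37  1.44  0.    1.33  1.06] t 20.5
```

```bash

python3 steer.py '0 0 0.008 2.2 -30 0 0.4;0 0 0 2.2 -30 0 0.4;0 0 0 2.2 -30 0 0.4;0 0 0 2.2 -30 0 0.4;0 0 0 2.2 -30 0 0.4' >/dev/null
python3 steer.py '0 0 0 2.2 -30 0 0.4;0 0 0 2.2 -30 0 0.4;0 0 0 2.2 -30 0 0.4;0 0 0 2.2 -26 0 0.4;0 0 0 0 0 0 0.4' >/dev/null
python3 steer.py '0 0 0 0 0 20 0.4;0 0 0 0 0 6 0.4;0 0 0 0 0 0 0.4;0 0 0 0 0 0 0.4;0 0 0 0 0 0 0.4'
python3 - <<'E'
from h import *
go([595,-143,216],[np.pi,0,-.144])
a=cams.grab_frame('side')[120:280,240:440];b=cams.grab_frame('top')[150:260,260:400]
cv2.imwrite('pics/ab5.png',np.hstack([cv2.resize(a,(400,320),interpolation=2),cv2.resize(b,(400,320),interpolation=2)])[:,:,::-1])
p=r.sense()['eef_pos']; print(proj('side',[p+[0,0,-22],[595,-143,206],[595,-143,218]]))
E
```

```text
clock: 21.75
eef_pos: [598.3, -145.1, 300.5]
tcp_rot: [3.141, -0.003, -0.147]
contact_force: [-0.4, -0.2, -0.5]
opening: 0.399
grasp_force: 0.0
rot [ 0.001 -0.003 -0.003] d [-3.8 -1.6 84.5] norm 84.6 | q [-0.24  0.3   1.6  -0.    1.24  1.48] t 21.75
[[325.89627403 168.68416831]
 [322.93070492 193.4817516 ]
 [323.24029941 189.57490004]]
```

View pics/ab5.png

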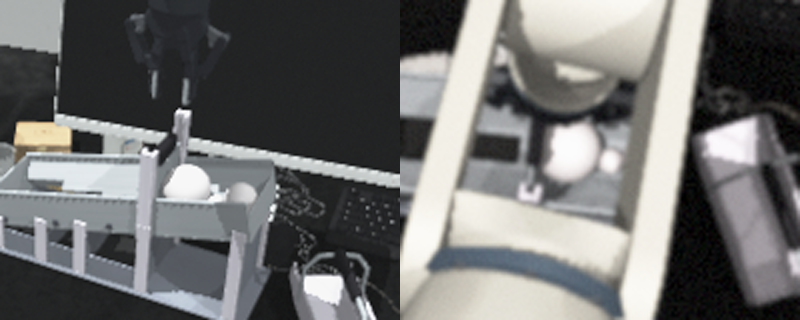

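Side view: the fingertips are at (317,170) and (333,171), straddling the bar at (324,193). The scoop is standing upright. Descending with a narrower opening.

```bash

python3 steer.py '0 0 0 -2.4 0 15 0.35;0 0 0 0 0 20 0.35;0 0 0 0 0 20 0.35;0 0 0 0 0 15 0.35;0 0 0 0 0 6 0.35'
python3 steer.py '0 0 0 0 0 4 0.35;0 0 0 0 0 2 0.35;0 0 0 0 0 0 0.35;0 0 0 0 0 0 0.2;0 0 0 0 0 0 0.1' 50
python3 steer.py '0 0 0 0 0 0 0;0 0 0 0 0 0 0;0 0 0 0 0 0 0;0 0 0 0 0 0 0;0 0 0 0 0 0 0' 80
```

```text
clock: 22.27
eef_pos: [595.1, -144.2, 222.1]
tcp_rot: [3.141, 0.0, -0.147]
contact_force: [-1.2, 1.2, 0.3]
opening: 0.35
grasp_force: 0.0
clock: 22.68
eef_pos: [596.7, -143.2, 219.0]
tcp_rot: [-3.14, -0.004, -0.147]
contact_force: [0.8, 5.6, 2.4]
opening: 0.164
grasp_force: 51.0
clock: 23.1
eef_pos: [596.7, -143.2, 219.1]
tcp_rot: [-3.141, -0.004, -0.147]
contact_force: [0.4, 6.2, 3.1]
opening: 0.155
grasp_force: 79.2
```

```bash

python3 steer.py '0 0 0 0 0 -6 0;0 0 0 0 0 -14 0;0 0 0 0 0 -16 0;0 0 0 0 0 -16 0;0 0 0 0 0 -12 0'
python3 steer.py '0 0 0 0 0 -6 0;0 0 0 0 0 -3 0;0 0 0 0 0 0 0;0 0 0 0 0 0 0;0 0 0 0 0 0 0'
```

```text
clock: 23.52
eef_pos: [596.6, -143.2, 283.2]
tcp_rot: [-3.141, -0.004, -0.147]
contact_force: [4.3, 3.9, -6.9]
opening: 0.16
grasp_force: 78.0
clock: 23.93
eef_pos: [596.6, -143.2, 292.3]
tcp_rot: [-3.141, -0.005, -0.147]
contact_force: [0.8, 4.7, 3.3]
opening: 0.158
grasp_force: 79.0
```

Lifted 73 mm. I'll wait for the balls to run, then release and raise the arm clear.

```bash

python3 steer.py '0 0 0 0 0 0 0;0 0 0 0 0 0 0;0 0 0 0 0 0 0;0 0 0 0 0 0 0;0 0 0 0 0 0 0' >/dev/null
python3 steer.py '0 0 0 0 0 0 0.2;0 0 0 0 0 0 0.3;0 0 0 0 0 0 0.4;0 0 0 0 0 0 0.4;0 0 0 0 0 0 0.4'
python3 steer.py '0 0 0 0 0 -5 0.4;0 0 0 0 0 -10 0.4;0 0 0 0 0 -25 0.4;0 0 0 0 0 -30 0.4;0 0 0 0 0 -30 0.4'
python3 steer.py '0 0 0 0 38 0 0.4;0 0 0 0 38 0 0.4;0 0 0 0 38 0 0.4;0 0 0 0 38 0 0.4;0 0 0 0 38 0 0.4'>/dev/null
python3 steer.py '0 0 0 0 38 0 0.4;0 0 0 0 38 0 0.4;0 0 0 0 38 0 0.4;0 0 0 0 0 0 0.4;0 0 0 0 0 0 0.4'
python3 - <<'E'
from h import *
a=cams.grab_frame('side')[150:320,220:440];b=cams.grab_frame('top')[150:270,210:410]
cv2.imwrite('pics/ab6.png',np.hstack([cv2.resize(a,(400,320),interpolation=2),cv2.resize(b,(400,320),interpolation=2)])[:,:,::-1])
E
```

```text
clock: 24.77
eef_pos: [595.8, -144.2, 291.0]
tcp_rot: [3.141, -0.002, -0.147]
contact_force: [0.4, 0.2, -0.7]
opening: 0.401
grasp_force: 0.0
clock: 25.18
eef_pos: [595.3, -144.0, 392.6]
tcp_rot: [3.141, -0.002, -0.147]
contact_force: [0.1, -0.5, 0.0]
opening: 0.402
grasp_force: 0.0
clock: 26.02
eef_pos: [550.2, -446.7, 391.2]
tcp_rot: [3.141, -0.002, -0.15]
contact_force: [0.6, 0.5, 0.1]
opening: 0.402
grasp_force: 0.0
```

View pics/ab6.png

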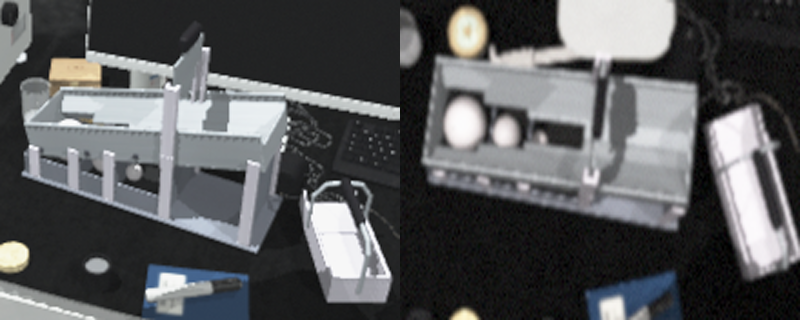

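Top crop: the large ball is at (463,122), the medium at (505,130) and the small at (541,137), each under its own opening. The gate is up, and the scoop is upright and empty. I'll let things settle and hand in.

```bash

python3 steer.py '0 0 0 0 0 0 0.4;0 0 0 0 0 0 0.4;0 0 0 0 0 0 0.4;0 0 0 0 0 0 0.4;0 0 0 0 0 0 0.4' >/dev/null
python3 steer.py '0 0 0 0 0 0 0.4;0 0 0 0 0 0 0.4;0 0 0 0 0 0 0.4;0 0 0 0 0 0 0.4;0 0 0 0 0 0 0.4' >/dev/null
python3 -c "
from rig import r, cams, ticket
print(ticket.sign_off())"
```

```text
the job is handed in; nothing more can be done
None
```

The job is handed in: in the last pictures each ball is in its own pocket, the gate is up about 73 mm, and the empty scoop stands upright on the bench; sign-off returned no verdict.

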